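Index the drilling jig to its third stop and hold it

TASK

The round blank on the dividing jig has been knocked round since its first hole was drilled at the home stop. By the black T-handle, turn it back anticlockwise (seen from above) until it meets the home stop, then turn it clockwise, counting the clicks, to the third stop, where the next hole comes under the drill bush. Finish with the gripper still closed on the handle, holding the blank still at that third stop for the drill, and leave the other things on the bench where they are.

Things in the scene. Friction and masses are not known exactly. Their poses are not given: they have to be found in the camera images.
- jig: dividing jig, fixed to the bench: plywood board 320 x 300 x 18 mm (x -155 to 165, y -150 to 150), a grey bearing, an aluminium dividing plate 220 mm across with 18 rim notches, on it the wooden blank, 200 mm across, its top 77 mm up. Origin on the turning axis at bench level, z up, x towards the drill bush. Ball plunger at -y, home stop post at +y, both lower than the blank.
- bush (a point): top centre of the steel drill bush, 24 mm across, fixed over the blank 78 mm from the turning axis on the jig's +x, 95 mm above the bench; its arm comes from a pillar 98 mm high, 135 mm from the axis
- plate (a joint): turn of plate, blank and handle together about the jig's upright axis, rad: 0 against the hard home stop, growing clockwise seen from above. A stop (click) every 0.349 rad (20 degrees): first 0.349, second 0.698, third 1.047; a notch at 0 too. A click takes about 0.15 N m, turned slowly; let go between stops, the plate drops into the nearer one and stays.
- handle: black T-handle fixed to the blank: flange 70 mm across, 6 mm thick, stem 18 mm across, on top a bar 72 mm long (x), 14 mm wide (y), 28 mm high, from 108 to 136 mm above the bench. Origin on the turning axis under the flange, 77 mm up; z up. Its x axis (end with the white line) lies along the jig's x at home: its yaw is the jig's yaw minus the joint value.
- handle_grip (a point): centre of the bar of the T-handle, on the turning axis, 122 mm above the bench: the place to grip it, fingers on the two long sides; axes as handle
- glue_bottle: glue bottle, 64 mm across, 192 mm high, standing; origin at the centre of its foot; to be left alone
- jar: jar with white lid, 72 mm across, 88 mm high, standing; origin at the centre of its foot; to be left alone
- drill: cordless drill lying on its side, about 235 mm long (x, chuck and bit to +x) and 66 mm high, its handle and battery to -y, 150 mm out; origin under the motor body; to be left alone
- offcut: wooden offcut 110 x 45 x 22 mm lying flat; origin at the centre of its underside; to be left alone

How it is judged:
On the way:
1. the plate is turned back to its home stop (value of joint plate below 0.06 rad), for 0.2 s.
At the end, for the whole second after the job is handed in: The plate stands still at its third stop (1.047 rad from home, within 0.07 rad or 4 degrees), with the gripper closed on the bar of the T-handle (more than 4 N between fingers and handle, the grasp point within 40 mm of the middle of the bar) (value of joint plate between 0.977 and 1.117 rad and velocity of joint plate between -0.05 and 0.05 rad/s and contact force between the fingers and handle above 4 N and distance between the grasp point and handle_grip below 0.04 m); the arm keeps its last pose, push and grip.
It fails at once if the glue bottle is moved (distance of glue_bottle from where it was at the start of the episode above 0.02 m).
It fails at once if the jar is moved (distance of jar from where it was at the start of the episode above 0.02 m).
It fails at once if the cordless drill is moved (distance of drill from where it was at the start of the episode above 0.02 m).
It fails at once if the offcut is moved (distance of offcut from where it was at the start of the episode above 0.02 m).
It also fails if it takes over 48 s, if anything falls off the work surface, if the arm or the gripper's body presses on something with over 40 N, if the wrist force passes 120 N, or if a joint passes its speed limit or range.

ROBOT

A 7-joint arm with a two-finger parallel gripper is mounted at the origin on the work surface. World frame = base frame: x ahead of the robot, y to its left, z up, the work surface at z = 0. Lengths are in m, angles in rad, forces in N, time in s.
With the tool pointing down it reaches from about 0.4 to 0.85 m from the base axis. Payload 4.5 kg.
Tool frame: the origin (TCP) lies at the very end of the fingers, on their centre line; the grasp point (between the pads) lies 19 mm behind it (r.pinch_z is the distance from the TCP to the grasp point, in m); x points along the fingers, y is the direction in which the jaws open and shut, and the axes are right-handed (so a half turn about x gives the same grasp; the last joint's range is limited). The gripper opens to 88 mm and grips with 3 to 60 N. Pads are 18 mm wide; open, the fingers measure 123 mm over their backs; the gripper's body (75 mm by 187 mm) begins 45 mm behind the grasp point.
Start: joints at [1.275, 0.689, -0.195, 1.565, 0.157, 0.902, -0.215], TCP at [0.202, -0.591, 0.239] pointing down, gripper open.
Joint ranges: [-3.01, 3.01], [-0.46, 2.08], [-1.47, 1.51], [0.13, 2.56], [-1, 4.14], [0.04, 2.09], [-2.66, 2.66]. Speed limits (rad/s): [2.57, 2.57, 3.14, 3.14, 3.14, 3.14, 3.14].

INTERFACE

Orientations are given as a unit quaternion [x, y, z, w].
In Python, from plant import telemetry, cams, job, r gives the robot as it stands.
- The arm moves only by the tool send_rows, never from a script. Its argument "commands" is one flat list of numbers, 7 for each row, row after row: the shift along the world's x, y, z as a fraction of full scale, then the turn, a rotation vector about the world's x, y, z as a fraction of full scale, then the closure, from 0 (fully open) to 1 (shut). In form: [dx, dy, dz, wx, wy, wz, claw, dx, dy, dz, wx, wy, wz, claw, ...]. A call has 1 to 12 rows; each row shifts and turns the pose as measured when the row begins; what a row does not reach is not made up. Full scale, the value 1, is 250 mm for a shift and 90 degrees for a turn. A row lasts 1/10 s, in which the tool goes at most 50 mm and 8.59 degrees, less where a joint would pass 70% of its speed; a pose out of reach is approached as far as the arm can. A call with a number of a shift or a turn outside -1 to 1 is refused whole. A call with a gripper value outside its range is refused whole. The fingers move at their own pace and stop on an object; "newtons" is the grip in N (left out, the last holds). Time passes only in rows, so rows that do not move let the fingers close. It gives the time, the measured TCP pose, the force and the opening at its end, in the units of the state.
- telemetry.get_state(): the state, without advancing time (a new reading comes with each control period).
- cams.snapshot(name): name is "side" or "top"; returns a dict with "image" (384x512x3 uint8, blue, green, red), "intrinsics" (3x3 intrinsics, pixels), "k1" (the pictures are not rectified: a ray, as slopes to the right and down, at radius r is drawn at 1 + k1 r^2 times it, then the intrinsics apply), "world_to_cam" (4x4, takes a point from world to camera coordinates). Camera axes: x right, y down, z forward; pixel columns grow to the right and rows downward; lengths in m; the calibration is good to about 2 mm. A picture is of the moment at which its call begins. There is no depth.
- job.finish_job(): hands the job in, once; it reports no verdict.
The state is a dict: "clock": time; "q": joint angles; "qd": joint speeds; "joint_torque": joint torques, N m; "tool_pos": TCP position; "eef_rot": TCP orientation; "contact_force": force on the tool from outside, world axes, zero at the start; "moment": the same for the moment, N m; "opening": opening from 0.0 (shut) to 1.0 (fully open).
Only numpy, scipy, OpenCV 4.12 (cv2) and the standard library are available. Lean on these libraries where they do the work, as an engineer would, in place of code of your own. Each camera call takes 0.05 s, during which the arm holds its last target.

## Working session

There is one attempt and no reset: what is moved stays moved. The work goes in short steps, Python scripts to look and compute and a tool call to move; the robot and the scene stay as the last step left them, time stands still between calls to the robot, and variables do not carry over. Pictures are saved under pics/ and viewed, and the job is handed in when it is done.

Besides the shell and the picture viewer there is one more tool, called after ">>>" as name(argument=value, ...) on one line, values as JSON. send_rows: Moves the arm, as the interface text tells. Its arguments: {"type":"object","properties":{"commands":{"type":"array"},"newtons":{"type":"number"}},"required":["commands"]}

```bash
ls; mkdir -p pics; python3 - <<'E'
from plant import telemetry,cams,job,r
import cv2
print(telemetry.get_state(), r.pinch_z)
for n in("top","side"):
    s=cams.snapshot(n); cv2.imwrite(f"pics/{n}0.png",s["image"]); print(s["intrinsics"],s["k1"],s["world_to_cam"])
E
```

```text
pics
{'clock': 0.0, 'q': array([ 1.27479542,  0.69001234, -0.19450281,  1.5663425 ,  0.15730043,
        0.90251026, -0.21510711]), 'qd': array([-1.64226247e-04,  1.33957719e-04,  9.47247283e-04,  6.74751687e-05,
        4.71860625e-04, -1.08899916e-03,  9.92684609e-05]), 'joint_torque': array([-3.05351068e-04, -5.27564728e+01, -1.26687918e+00, -1.53429687e+01,
       -5.26564848e-02,  6.61678831e-03,  1.68708639e-04]), 'tool_pos': array([ 0.20214789, -0.59072928,  0.23789248]), 'eef_rot': array([-0.69735173, -0.11674431,  0.697669  , -0.11545254]), 'contact_force': array([ 0.57545042, -0.27921239, -0.44684449]), 'moment': array([-0.05560921, -0.00685344, -0.06392321]), 'opening': 1.000785636284822} 0.0187
[[423.90137636   0.         244.13793131]
 [  0.         423.90137636 199.23778031]
 [  0.           0.           1.        ]] -0.14315220562563458 [[-0.01787702 -0.99973989 -0.0141619   0.14111425]
 [-0.98950765  0.01972155 -0.14312814  0.55770751]
 [ 0.1433702   0.01145461 -0.98960284  1.27411121]
 [ 0.          0.          0.          1.        ]]
[[457.80789243   0.         254.96036634]
 [  0.         457.80789243 189.66871898]
 [  0.           0.           1.        ]] -0.18332646392322374 [[-0.66847872 -0.74350718  0.01825559  0.47731116]
 [-0.56471342  0.49144829 -0.66300628  0.3256527 ]
 [ 0.48397826 -0.45351477 -0.74839121  1.10820028]
 [ 0.          0.          0.          1.        ]]
```

View pics/top0.png

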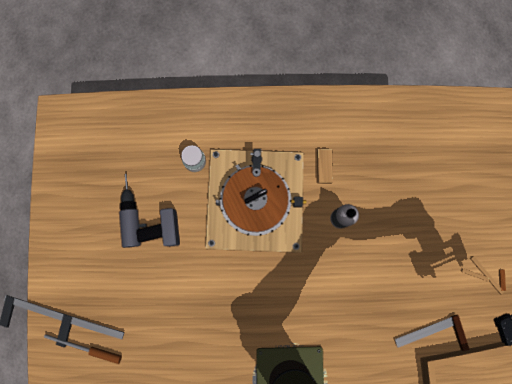

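View pics/side0.png

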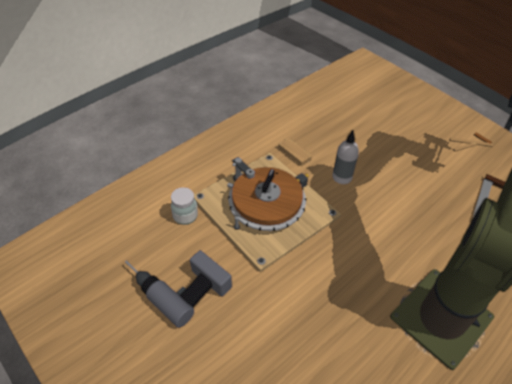

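The top view shows the jig with its handle near (255,197), the bush arm towards the image top (world +x), the bottle at (346,215), the jar at (192,156), the offcut at (325,165) and the drill at (140,225). Next I'll enlarge the handle and measure it.

```bash
cat > h.py <<'E'
import numpy as np,cv2
from plant import telemetry,cams,r
def ray(s,px):
    K=s["intrinsics"];k=s["k1"]
    p=cv2.undistortPoints(np.array([[px]],float),K,np.array([k,0,0,0,0.]))[0,0]
    T=s["world_to_cam"];R=T[:3,:3];c=-R.T@T[:3,3]
    return c,R.T@np.array([p[0],p[1],1])
def onz(s,px,z):
    c,d=ray(s,px);return c+d*(z-c[2])/d[2]
def proj(s,P):
    T=s["world_to_cam"];q=(T@np.append(P,1));a=cv2.projectPoints(q[None,:3],np.zeros(3),np.zeros(3),s["intrinsics"],np.array([s["k1"],0,0,0,0.]))[0]
    return a[0,0]
def big(s,name,x0,x1,y0,y1,f):
    cv2.imwrite(name,cv2.resize(s["image"][y0:y1,x0:x1],None,fx=f,fy=f,interpolation=cv2.INTER_CUBIC))
E
python3 - <<'E'
from h import *
s=cams.snapshot("top");big(s,"pics/t1.png",200,310,140,260,5)
np.save("/tmp/x.npy",0)
im=s["image"].astype(int)
# board corners bolts and blank
hsv=cv2.cvtColor(s["image"],cv2.COLOR_BGR2HSV)
for px in [(255,198),(346,215),(192,156)]: print(hsv[px[1],px[0]],im[px[1],px[0]])
print(im[228,256],im[215,230])
s=cams.snapshot("side");big(s,"pics/s1.png",190,345,140,270,5)
E
```

```text
[ 0  0 18] [18 18 18]
[156  15  83] [82 78 83]
[154   9 188] [187 181 188]
[ 38  72 127] [ 39  79 136]
```

View pics/t1.png

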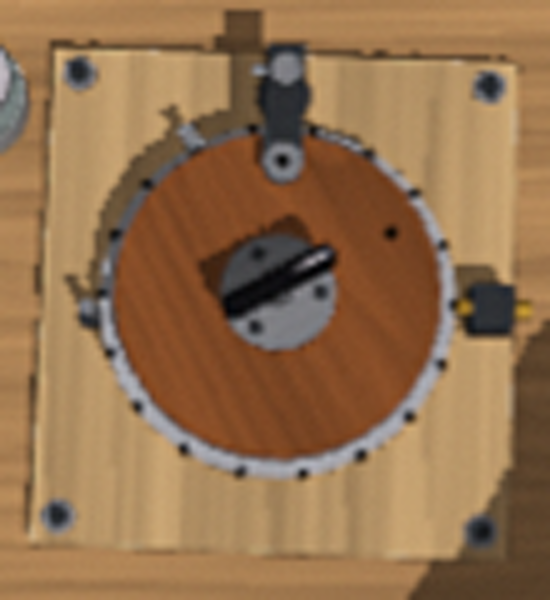

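View pics/s1.png

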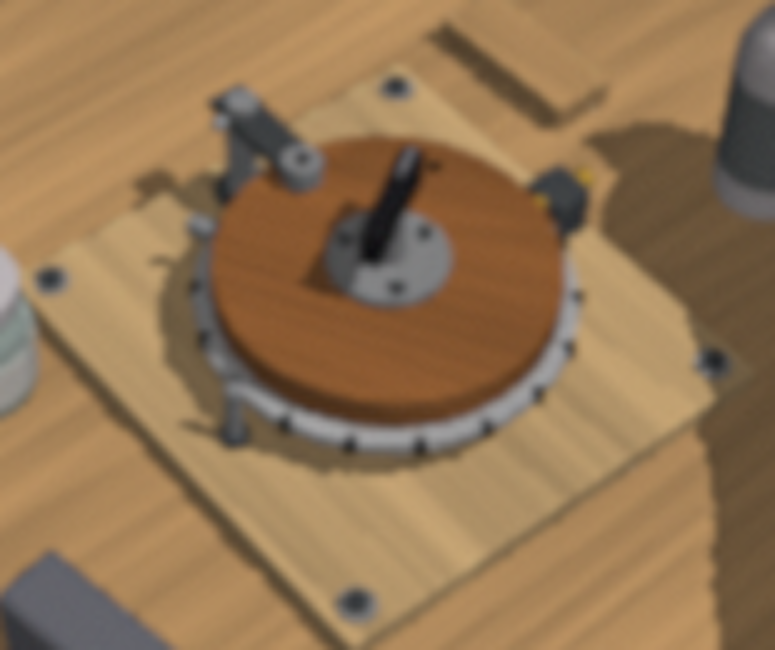

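```bash
python3 - <<'E'
from h import *
s=cams.snapshot("top")
def t(p): return (200+(p[0]+.5)/5-.5,140+(p[1]+.5)/5-.5)
def w(p,z): return onz(s,t(p),z)
sc=[w(p,.02)for p in[(80,71),(490,87),(481,531),(58,515)]]
for a in sc: print(a)
c=np.mean(sc,0);print("board c",c)
print("yaws",[np.degrees(np.arctan2(*(d[[1,0]])))for d in(sc[0]-sc[3],sc[1]-sc[2])],[np.degrees(np.arctan2(-d[0],d[1])) for d in (sc[0]-sc[1],sc[3]-sc[2])])
b=w((282,160),.095);pil=w((286,66),.098);print("bush",b,"pillar",pil)
# blank
hsv=cv2.cvtColor(s["image"],cv2.COLOR_BGR2HSV)
im=s["image"].astype(int)
m=((im[...,2]>1.9*im[...,1])&(im[...,2]>60)).astype(np.uint8); m[:140]=0;m[260:]=0;m[:,:200]=0;m[:,310:]=0
m=cv2.morphologyEx(m,cv2.MORPH_OPEN,np.ones((3,3)))
cs,_=cv2.findContours(m,cv2.RETR_EXTERNAL,cv2.CHAIN_APPROX_NONE);cc=max(cs,key=cv2.contourArea)
P=np.array([onz(s,p[0],.077)[:2] for p in cc]);h=cv2.minEnclosingCircle(P.astype(np.float32));print("blank",h)
h1=w((391,233),.077);print("hole",h1)
e1=w((333,252),.136);e2=w((226,304),.136);print("bar",e1,e2,(e1+e2)/2,np.degrees(np.arctan2(e1[1]-e2[1],e1[0]-e2[0])))
ax=np.array(h[0]);d=h1[:2]-ax;print("hole ang",np.degrees(np.arctan2(d[1],d[0])),np.hypot(*d))
d=b[:2]-ax;print("bush ang",np.degrees(np.arctan2(d[1],d[0])),np.hypot(*d))
for p in[(255,292),(0,0)][:1]:
  pass
for n in range(2): pass
for p in [(310,130),(370,154),(415,193),(442,244),(453,305),(441,366),(409,416),(361,456),(303,473),(240,471),(184,449),(137,406),(110,352),(103,293),(116,233),(147,184)]:
  q=w(p,.057)[:2]-ax;print(round(np.degrees(np.arctan2(q[1],q[0])),1),round(np.hypot(*q),3),end="; ")
st=telemetry.get_state();from scipy.spatial.transform import Rotation as R
print(R.from_quat(st["eef_rot"]).as_matrix())
E
```

```text
[0.71266661 0.21985073 0.02      ]
[ 0.69669595 -0.0430025   0.02      ]
[ 0.41382722 -0.02725827  0.02      ]
[0.42880246 0.23592025 0.02      ]
board c [0.56299806 0.09637755 0.02      ]
yaws [np.float64(-3.2400516156107644), np.float64(-3.1857464223968095)] [np.float64(-3.4769508770847617), np.float64(-3.2567015089557017)]
bush [0.6356212  0.09280165 0.095     ] pillar [0.69291653 0.08913229 0.098     ]Traceback (most recent call last):
  File "<stdin>", line 15, in <module>
ValueError: max() iterable argument is empty
```

```bash
python3 - <<'E'
from h import *
s=cams.snapshot("top")
def t(p): return (200+(p[0]+.5)/5-.5,140+(p[1]+.5)/5-.5)
def w(p,z): return onz(s,t(p),z)
ax=np.array([.558,.0967])
h1=w((391,233),.077);print("hole",h1)
e1=w((333,252),.136);e2=w((226,304),.136);print("bar",e1,e2,(e1+e2)/2,np.degrees(np.arctan2(e1[1]-e2[1],e1[0]-e2[0])))
f=w((277,293),.083);print("flange c",f)
d=h1[:2]-ax;print("hole ang",np.degrees(np.arctan2(d[1],d[0])),np.hypot(*d))
for p in [(310,130),(370,154),(415,193),(442,244),(453,305),(441,366),(409,416),(361,456),(303,473),(240,471),(184,449),(137,406),(110,352),(103,293),(116,233),(147,184)]:
  q=w(p,.057)[:2]-ax;print(round(np.degrees(np.arctan2(q[1],q[0])),1),round(np.hypot(*q),3),end="; ")
st=telemetry.get_state();from scipy.spatial.transform import Rotation as R
print(R.from_quat(st["eef_rot"]).as_matrix())
E
```

```text
hole [0.59295817 0.02742233 0.077     ]
bar [0.57218311 0.06533192 0.136     ] [0.54311551 0.12760847 0.136     ] [0.55764931 0.09647019 0.136     ] -64.9791785383022
flange c [0.55670632 0.09739183 0.083     ]
hole ang -63.22405340685296 0.07759813246451115
-12.1 0.107; -33.8 0.106; -53.8 0.107; -73.1 0.106; -93.8 0.108; -114.2 0.108; -133.6 0.108; -153.8 0.11; -173.1 0.109; 166.7 0.109; 147.4 0.109; 126.9 0.109; 107.2 0.108; 87.5 0.107; 67.0 0.107; 47.6 0.107; [[-2.22655636e-04  3.23925580e-01 -9.46082538e-01]
 [ 5.39386108e-04 -9.46082385e-01 -3.23925654e-01]
 [-9.99999830e-01 -5.82427651e-04  3.59296176e-05]]
```

The handle is already at the third stop: its yaw is about -63.3° against the jig's -3.3°. The axis is at (0.558, 0.097). I'll move over it, bringing the jaw yaw to about 26.7°.

>>> send_rows(commands=[0.09,0.17,0.01,0,0,0.068,0,0.09,0.17,0.01,0,0,0.068,0,0.09,0.17,0.01,0,0,0.068,0,0.09,0.17,0,0,0,0.068,0,0.09,0.17,0,0,0,0.068,0,0.09,0.17,0,0,0,0.068,0,0.09,0.17,0,0,0,0.068,0,0.09,0.17,0,0,0,0.068,0])

```text
clock: 1.1
tool_pos: [0.3814, -0.2467, 0.2464]
eef_rot: [0.583, 0.396, -0.583, 0.403]
contact_force: [1.1, 0.2, 0.2]
opening: 1.001
```

```bash
cat > p.py <<'E'
from h import *
from scipy.spatial.transform import Rotation as R
def st():
    s=telemetry.get_state();M=R.from_quat(s["eef_rot"]).as_matrix()
    print("t",s["clock"],"p",s["tool_pos"].round(4),"x",M[:,0].round(3),"yaw",round(float(np.degrees(np.arctan2(M[1,1],M[0,1]))),1),"q",s["q"].round(2),"F",s["contact_force"].round(1),"M",s["moment"].round(2),"op",round(s["opening"],3))
    return s
E
python3 -c "
from p import *
st()"
```

```text
t 1.1 p [ 0.3814 -0.2467  0.2464] x [ 0.005 -0.008 -1.   ] yaw -21.2 q [ 0.76  0.48 -0.43  2.05  0.32  0.67 -0.25] F [1.1 0.2 0.2] M [-0.07 -0.07 -0.01] op 1.001
```

>>> send_rows(commands=[0.088,0.171,0,0,0,0.0665,0,0.088,0.171,0,0,0,0.0665,0,0.088,0.171,0,0,0,0.0665,0,0.088,0.171,0,0,0,0.0665,0,0.088,0.171,0,0,0,0.0665,0,0.088,0.171,0,0,0,0.0665,0,0.088,0.171,0,0,0,0.0665,0,0.088,0.171,0,0,0,0.0665,0,0,0,0,0,0,0,0])

```text
clock: 2.0
tool_pos: [0.5651, 0.1177, 0.2487]
eef_rot: [0.363, 0.605, -0.353, 0.614]
contact_force: [-1.0, -0.0, 0.3]
opening: 1.0
```

```bash
python3 -c "
from p import *
st()"
```

```text
t 2.0 p [0.5651 0.1177 0.2487] x [ 0.018  0.006 -1.   ] yaw 29.2 q [ 0.08  0.66 -0.64  1.71  0.48  0.91 -0.24] F [-1.  -0.   0.3] M [ 0.02 -0.11 -0.02] op 1.0
```

>>> send_rows(commands=[-0.028,-0.084,-0.04,-0.004,0.011,-0.028,0,0,0,0,0,0,0,0,0,0,0,0,0,0,0])

```text
clock: 2.3
tool_pos: [0.5564, 0.0924, 0.2368]
eef_rot: [0.371, 0.601, -0.375, 0.6]
contact_force: [0.2, -0.1, 0.2]
opening: 1.001
```

```bash
python3 -c "
from p import *
st()
s=cams.snapshot('top');big(s,'pics/t2.png',180,330,120,270,4)"
```

```text
t 2.3 p [0.5564 0.0924 0.2368] x [-0.004 -0.005 -1.   ] yaw 26.3 q [ 0.11  0.67 -0.62  1.74  0.48  0.9  -0.25] F [ 0.2 -0.1  0.2] M [-0.02 -0.12 -0.03] op 1.001
```

View pics/t2.png

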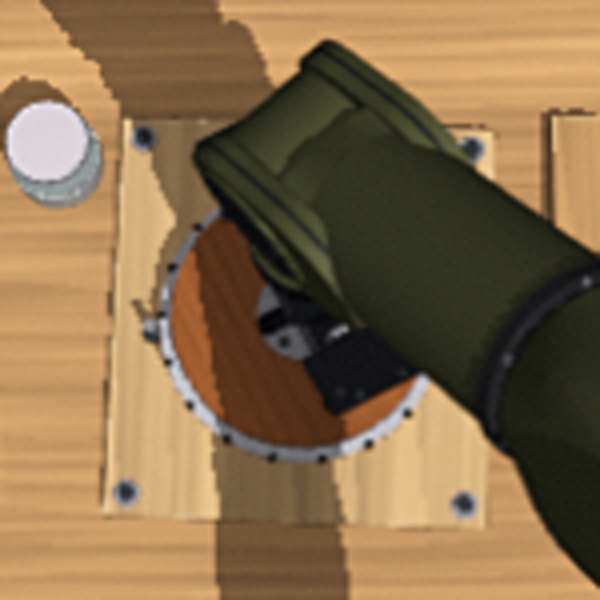

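The arm hides the handle from above. The bottle is near the forearm, so I'll check the side view before going down.

```bash
python3 -c "
from p import *
s=cams.snapshot('side');big(s,'pics/s2.png',130,430,60,290,2.5)"
```

```text
(no output)
```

View pics/s2.png

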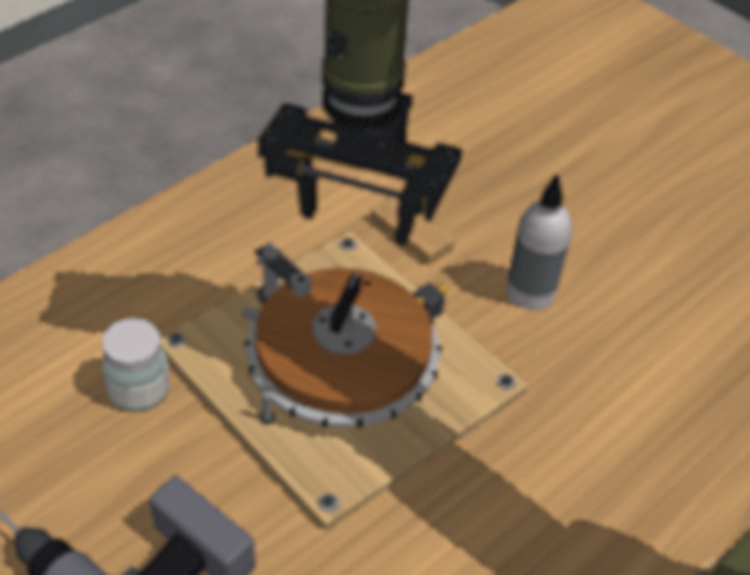

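The jaws are across the bar and the arm is well above the bottle, so I can go down.

>>> send_rows(commands=[0.006,0.017,-0.1,0,0,0,0,0,0,-0.12,0,0,0,0,0,0,-0.12,0,0,0,0,0,0,-0.1,0,0,0,0,0,0,-0.04,0,0,0,0,0,0,0,0,0,0,0], newtons=25)

```text
clock: 3.0
tool_pos: [0.5597, 0.0916, 0.1162]
eef_rot: [0.375, 0.597, -0.377, 0.601]
contact_force: [0.0, -0.2, -0.2]
opening: 1.003
```

```bash
python3 -c "
from p import *
st()"
```

```text
t 3.0 p [0.5597 0.0916 0.1162] x [ 0.003 -0.006 -1.   ] yaw 25.8 q [ 0.04  0.83 -0.49  1.84  0.63  0.64 -0.39] F [ 0.  -0.2 -0.2] M [-0.06 -0.11 -0.01] op 1.003
```

>>> send_rows(commands=[-0.006,0.02,-0.036,-0.004,-0.002,0.01,0,0,0,0,0,0,0,0])

```text
clock: 3.2
tool_pos: [0.5593, 0.097, 0.1084]
eef_rot: [0.37, 0.597, -0.373, 0.607]
contact_force: [0.7, -0.1, -0.3]
opening: 1.002
```

```bash
python3 -c "
from p import *
st()"
```

```text
t 3.2 p [0.5593 0.097  0.1084] x [ 0.01  -0.011 -1.   ] yaw 26.7 q [ 0.02  0.83 -0.48  1.85  0.66  0.62 -0.41] F [ 0.7 -0.1 -0.3] M [-0.02 -0.1  -0.  ] op 1.002
```

>>> send_rows(commands=[-0.005,0,-0.008,0.007,0.006,0,0,0,0,0,0,0,0,1,0,0,0,0,0,0,1,0,0,0,0,0,0,1,0,0,0,0,0,0,1,0,0,0,0,0,0,1,0,0,0,0,0,0,1])

```text
clock: 3.9
tool_pos: [0.5599, 0.0976, 0.1092]
eef_rot: [0.373, 0.601, -0.37, 0.603]
contact_force: [0.2, 0.2, -0.9]
opening: 0.477
```

```bash
python3 -c "
from p import *
st()"
```

```text
t 3.9 p [0.5599 0.0976 0.1092] x [ 0.005  0.002 -1.   ] yaw 26.6 q [ 0.03  0.84 -0.49  1.84  0.65  0.62 -0.4 ] F [ 0.2  0.2 -0.9] M [ 0.02 -0.08 -0.03] op 0.477
```

>>> send_rows(commands=[-0.006,-0.002,-0.005,0,0,0,1,0,0,0,0,0,0,1,0,0,0,0,0,0,1,0,0,0,0,0,0,1,0,0,0,0,0,0,1,0,0,0,0,0,0,1])

```text
clock: 4.5
tool_pos: [0.5587, 0.0974, 0.1078]
eef_rot: [0.373, 0.6, -0.369, 0.603]
contact_force: [0.4, 0.8, -0.4]
opening: 0.19
```

```bash
python3 -c "
from p import *
st()"
```

```text
t 4.5 p [0.5587 0.0974 0.1078] x [ 0.006  0.002 -1.   ] yaw 26.7 q [ 0.03  0.84 -0.49  1.85  0.65  0.61 -0.4 ] F [ 0.4  0.8 -0.4] M [-0.   -0.17  0.01] op 0.19
```

>>> send_rows(commands=[0,0,0,0,0,0,1,0,0,0,0,0,0,1,0,0,0,0,0,0,1])

```text
clock: 4.8
tool_pos: [0.5587, 0.0974, 0.1078]
eef_rot: [0.373, 0.601, -0.369, 0.603]
contact_force: [-0.1, -0.8, -1.0]
opening: 0.186
```

```bash
python3 -c "
from p import *
st()"
```

```text
t 4.8 p [0.5587 0.0974 0.1078] x [ 0.006  0.002 -1.   ] yaw 26.7 q [ 0.03  0.84 -0.49  1.85  0.65  0.61 -0.4 ] F [-0.1 -0.8 -1. ] M [-0.   -0.19 -0.01] op 0.186
```

Gripped. Now I turn it anticlockwise towards home.

>>> send_rows(commands=[0,0,0,0,0,0.04,1,0,0,0,0,0,0.04,1,0,0,0,0,0,0.04,1,0,0,0,0,0,0.04,1,0,0,0,0,0,0.04,1,0,0,0,0,0,0.04,1])

```text
clock: 5.4
tool_pos: [0.5582, 0.097, 0.1078]
eef_rot: [0.249, 0.661, -0.246, 0.663]
contact_force: [-0.2, 0.7, 0.1]
opening: 0.187
```

```bash
python3 -c "
from p import *
st()"
```

```text
t 5.4 p [0.5582 0.097  0.1078] x [ 0.004  0.003 -1.   ] yaw 49.0 q [ 0.09  0.86 -0.59  1.84  0.75  0.67 -0.1 ] F [-0.2  0.7  0.1] M [ 0.01 -0.2  -0.13] op 0.187
```

>>> send_rows(commands=[0,0,0,0,0,0.04,1,0,0,0,0,0,0.04,1,0,0,0,0,0,0.04,1,0,0,0,0,0,0.04,1,0,0,0,0,0,0.04,1,0,0,0,0,0,0.04,1,0,0,0,0,0,0.04,1,0,0,0,0,0,0.04,1])

```text
clock: 6.2
tool_pos: [0.5579, 0.0963, 0.1078]
eef_rot: [0.071, 0.704, -0.068, 0.704]
contact_force: [0.5, 0.8, -0.4]
opening: 0.189
```

```bash
python3 -c "
from p import *
st()"
```

```text
t 6.2 p [0.5579 0.0963 0.1078] x [ 0.001  0.004 -1.   ] yaw 78.8 q [ 0.16  0.9  -0.73  1.84  0.86  0.75  0.33] F [ 0.5  0.8 -0.4] M [ 0.08 -0.24 -0.12] op 0.189
```

Small steps now, to feel for the hard stop in the moment.

>>> send_rows(commands=[0,0,0,0,0,0.03,1,0,0,0,0,0,0.02,1,0,0,0,0,0,0.02,1,0,0,0,0,0,0.02,1])

```text
clock: 6.6
tool_pos: [0.5578, 0.0961, 0.1078]
eef_rot: [0.018, 0.707, -0.015, 0.707]
contact_force: [0.2, 0.9, -0.5]
opening: 0.188
```

```bash
python3 -c "
from p import *
st()"
```

```text
t 6.6 p [0.5578 0.0961 0.1078] x [ 0.     0.004 -1.   ] yaw 87.3 q [ 0.18  0.91 -0.76  1.84  0.88  0.78  0.45] F [ 0.2  0.9 -0.5] M [ 0.1  -0.19 -0.06] op 0.188
```

>>> send_rows(commands=[0,0,0,0,0,0.02,1,0,0,0,0,0,0.02,1])

```text
clock: 6.8
tool_pos: [0.558, 0.096, 0.1078]
eef_rot: [-0.005, 0.707, 0.008, 0.707]
contact_force: [0.2, 0.0, -1.0]
opening: 0.183
```

```bash
python3 -c "
from p import *
st()
s=cams.snapshot('side');big(s,'pics/s3.png',190,345,120,270,4)
s=cams.snapshot('top');big(s,'pics/t3.png',180,330,120,270,4)"
```

```text
t 6.8 p [0.558  0.096  0.1078] x [-0.     0.004 -1.   ] yaw 91.1 q [ 0.18  0.91 -0.78  1.84  0.9   0.79  0.51] F [ 0.2  0.  -1. ] M [ 0.11 -0.22 -0.33] op 0.183
```

View pics/s3.png

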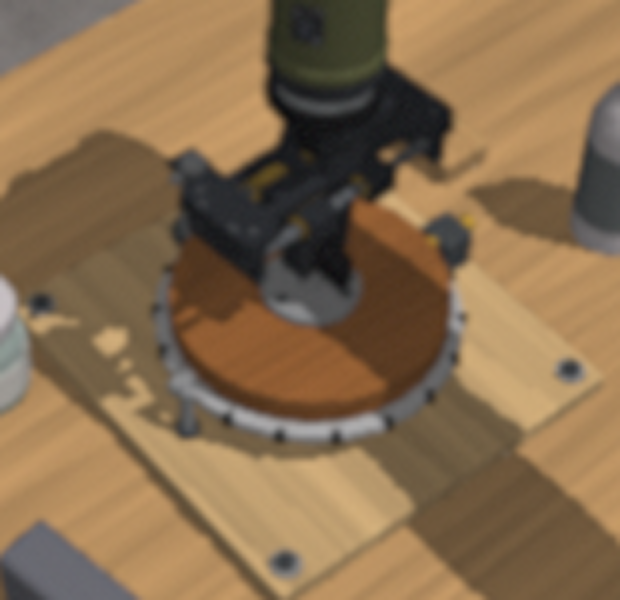

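View pics/t3.png

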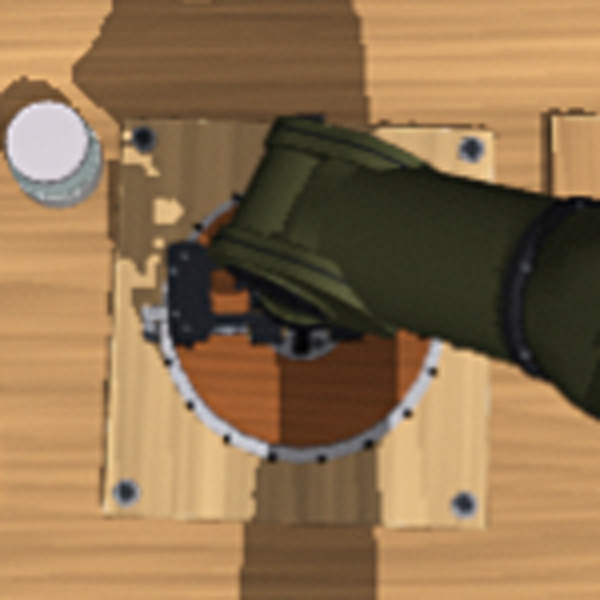

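Moment about z has risen to -0.33 N m, against about -0.13 at the clicks. The side view shows the plate's lug at the post, near (185,385). I'll push a little more to confirm the stop.

>>> send_rows(commands=[0,0,0,0,0,0.015,1,0,0,0,0,0,0.015,1])

```text
clock: 7.1
tool_pos: [0.558, 0.0959, 0.1077]
eef_rot: [-0.022, 0.707, 0.025, 0.707]
contact_force: [0.0, 0.5, -0.2]
opening: 0.182
```

```bash
python3 - <<'E'
from p import *
st()
s=cams.snapshot('top');big(s,'pics/t4.png',200,310,140,260,5)
E
```

```text
t 7.1 p [0.558  0.0959 0.1077] x [-0.     0.004 -1.   ] yaw 93.8 q [ 0.19  0.92 -0.79  1.83  0.9   0.8   0.55] F [ 0.   0.5 -0.2] M [ 0.11 -0.15 -0.33] op 0.182
```

View pics/t4.png

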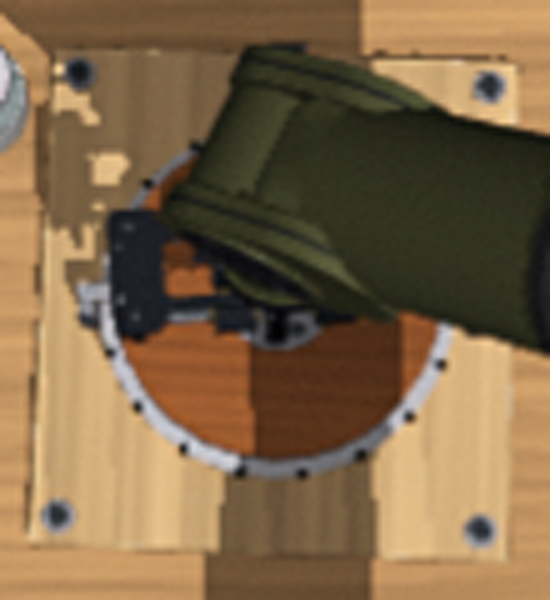

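The notches are where they were at the start, the lug is against the post, and the moment is steady at -0.33, so the bar is now slipping slightly in the pads. This is home. I'll back the tool off to the aligned yaw (about 86.7°), firm the grip, and rest there.

>>> send_rows(commands=[0,0,0,0,0,-0.04,1,0,0,0,0,0,-0.03,1,0,0,0,0,0,0,1,0,0,0,0,0,0,1], newtons=40)

```text
clock: 7.55
tool_pos: [0.558, 0.0961, 0.1077]
eef_rot: [0.015, 0.707, -0.012, 0.707]
contact_force: [1.0, 0.4, -0.0]
opening: 0.179
```

```bash
python3 - <<'E'
from p import *
st()
s=cams.snapshot('top');big(s,'pics/t5.png',200,310,140,260,5)
E
```

```text
t 7.55 p [0.558  0.0961 0.1077] x [ 0.001  0.003 -1.   ] yaw 87.8 q [ 0.18  0.91 -0.77  1.84  0.89  0.78  0.46] F [ 1.   0.4 -0. ] M [ 0.11 -0.23  0.09] op 0.179
```

View pics/t5.png

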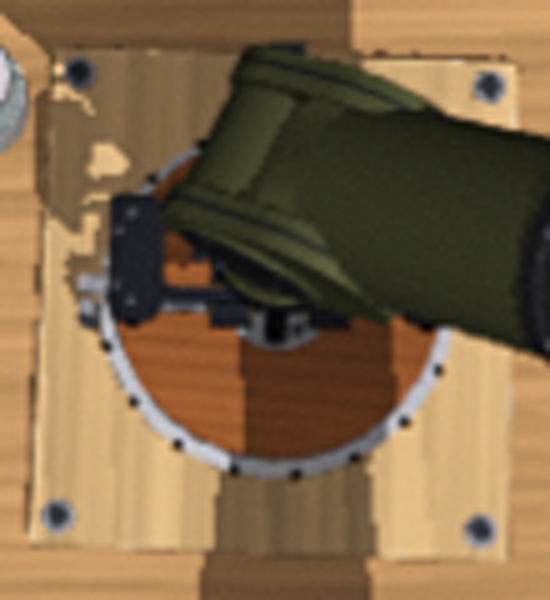

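The notches shifted about 2.5° clockwise with the tool, so the bar sits a few degrees skewed in the jaws. At the end I'll judge by the notches and not by tool yaw alone. Turning clockwise now.

>>> send_rows(commands=[0,0,0,0,0,-0.04,1,0,0,0,0,0,-0.04,1,0,0,0,0,0,-0.04,1,0,0,0,0,0,-0.04,1,0,0,0,0,0,-0.04,1,0,0,0,0,0,-0.04,1,0,0,0,0,0,-0.04,1,0,0,0,0,0,-0.04,1,0,0,0,0,0,-0.04,1,0,0,0,0,0,-0.04,1])

```text
clock: 8.6
tool_pos: [0.5583, 0.0969, 0.1077]
eef_rot: [0.237, 0.666, -0.233, 0.668]
contact_force: [0.2, -0.4, -0.6]
opening: 0.179
```

```bash
python3 -c "
from p import *
st()"
```

```text
t 8.6 p [0.5583 0.0969 0.1077] x [ 0.004  0.004 -1.   ] yaw 51.1 q [ 0.1   0.86 -0.61  1.84  0.76  0.68 -0.07] F [ 0.2 -0.4 -0.6] M [-0.01 -0.29  0.01] op 0.179
```

>>> send_rows(commands=[0,0,0,0,0,-0.04,1,0,0,0,0,0,-0.04,1,0,0,0,0,0,-0.04,1,0,0,0,0,0,-0.04,1,0,0,0,0,0,-0.03,1,0,0,0,0,0,-0.03,1,0,0,0,0,0,0,1])

```text
clock: 9.3
tool_pos: [0.5587, 0.0971, 0.1077]
eef_rot: [0.35, 0.614, -0.347, 0.617]
contact_force: [0.2, 0.1, 0.1]
opening: 0.177
```

```bash
python3 - <<'E'
from p import *
st()
s=cams.snapshot('top');big(s,'pics/t6.png',200,310,140,260,5)
s=cams.snapshot('side');big(s,'pics/s6.png',190,345,120,270,4)
E
```

```text
t 9.3 p [0.5587 0.0971 0.1077] x [ 0.006  0.002 -1.   ] yaw 31.0 q [ 0.04  0.84 -0.51  1.85  0.67  0.63 -0.35] F [0.2 0.1 0.1] M [-0.04 -0.25 -0.01] op 0.177
```

View pics/t6.png

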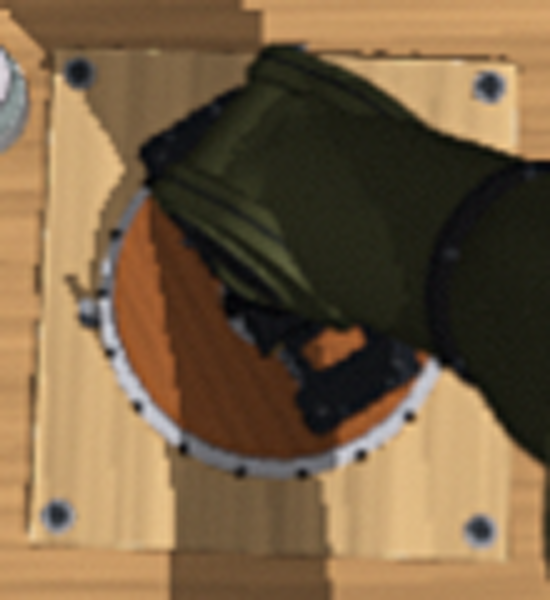

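View pics/s6.png

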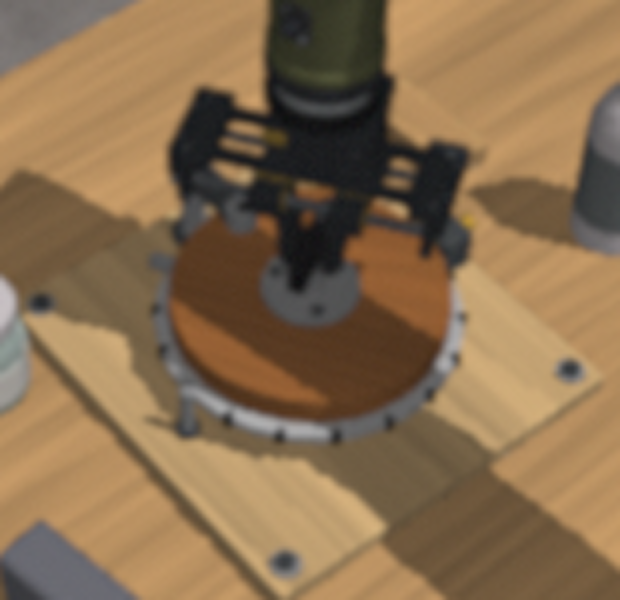

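The rim notches at (240,471), (303,473) and (137,406) and the lug are back where the first picture shows them at the third stop, and the moment is about 0. Next, a numeric check of the notches against the first image, and a check that it is still.

>>> send_rows(commands=[0,0,0,0,0,0,1,0,0,0,0,0,0,1,0,0,0,0,0,0,1])

```text
clock: 9.7
tool_pos: [0.5587, 0.0971, 0.1077]
eef_rot: [0.349, 0.615, -0.346, 0.617]
contact_force: [1.0, 0.0, 0.1]
opening: 0.183
```

```bash
python3 - <<'E'
from p import *
st()
s=cams.snapshot('top');a0=cv2.imread('pics/top0.png',0);a1=cv2.cvtColor(s["image"],cv2.COLOR_BGR2GRAY)
ax=np.array([.558,.0967])
# brightness along the rim arc, both frames, subpixel
ang=np.arange(95,215,.5)
def prof(a):
    out=0
    for rr in(.104,.106,.108):
        p=np.array([proj(s,[ax[0]+rr*np.cos(t),ax[1]+rr*np.sin(t),.057]) for t in np.radians(ang)],np.float32)
        out=out+cv2.remap(a,p[None,:,0],p[None,:,1],cv2.INTER_CUBIC)[0].astype(float)
    return out-cv2.blur(out[None],(41,1))[0]
b0,b1=prof(a0),prof(a1)
c=[(k*.5,round(float(np.corrcoef(b0[30:-30],np.roll(b1,k)[30:-30])[0,1]),3)) for k in range(-20,21,1)]
print(sorted(c,key=lambda x:-x[1])[:5])
E
```

```text
t 9.7 p [0.5587 0.0971 0.1077] x [ 0.006  0.003 -1.   ] yaw 31.2 q [ 0.04  0.84 -0.51  1.85  0.67  0.63 -0.34] F [1.  0.  0.1] M [-0.04 -0.24 -0.03] op 0.183
[(0.0, 0.836), (-0.5, 0.819), (0.5, 0.778), (-1.0, 0.738), (1.0, 0.65)]
```

```bash
python3 -c "
from plant import job
print(job.finish_job())"
```

```text
the job is handed in; nothing more can be done
None
```

The blank went back to the home stop and then clockwise to the third stop. I handed the job in at about 9.8 s with the gripper closed on the handle.

**Start:** The pictures showed the handle already at about 60°, which is the third stop, so I turned it back 60° and then forward 60°.

**Home stop:** The moment rose to 0.33 N m and held there, against about 0.13 at the clicks. The plate's lug was at the post, and the rim notches lined up with a stop.

**Third stop:** I judged this from the angle turned and the pictures; I did not register each click separately. The rim notches match the first picture to within about 0.5°, and the lug is back where it started. The tool's pose held still, and the moment about the axis was near zero.

**Grip:** The force was set to 40 N and the opening read 0.18. The grasp point was about 4 mm above the middle of the bar and within about 1 mm sideways.

**Disagreement:** Pressing on the home stop made the bar slip about 4° in the pads. The tool's final yaw is therefore 31° instead of the 26.7° at first grip, so I relied on the notches for the final angle.

The arm kept clear of the bottle, jar, drill and offcut, and the force readings showed no contact with them. I did not measure their positions again at the end.

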